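# Pack down the metal-recycling caddy with the hand tamper

## Task

Pick up the hand tamper and, with its flat face square on the middle of the caddy's blue sprung press plate, push the plate gently down until it stops against the stack hidden below; lean on it there, level, with 14 to 24 N for a full second, never going past 30 N. Leave the plate down and level, stand the tamper upright back on its cork rest and let go. Touch the plate only with the tamper, do not let it cock over, and leave the soap, mug and tin where they are.

Things in the scene. Friction and masses are not known exactly. Their poses are not given: they have to be found in the camera images.
- caddy: Beige plastic open tub fixed to the counter, 200 x 170 mm outside (x, y), 140 mm high to the rim, walls 5 mm, a lip 8 mm wide around the outside of the rim. Origin: centre of its underside, z up. A white octagonal lid hangs open on its +x side, below the rim, reaching about 65 mm beyond the wall. It may stand left or right, at any small yaw
- press_plate: Blue press plate inside the tub, 178 x 148 x 8 mm (x, y, z), with a white ring of 74 mm diameter that marks its middle. Origin: centre of its underside, z is the plate's normal. It can tilt up to 0.25 rad about its centre either way on two stiff pivots (0.05 N m each) and stays as left; it starts up to 0.05 rad off level about each
- plate_top (a point): Centre of the plate's upper face, inside the white ring; 15 mm below the tub's rim when plate_slide is 0
- plate_slide (a joint): How far the plate has been pushed down into the tub, m. Starts at 0 to 0.006. A spring and a rubbing lip resist with 4 to 8 N while it moves, and the lip keeps the plate where it is left. It stops against a stack of rubber-sealed jar lids, 80 mm wide, centred below it and out of sight, which gives only about 1 mm for each further 8 N; how high the stack is differs each time: the plate meets it at 0.018 to 0.034. Anything over 10 N of steady push means that it has stopped
- tamper: Hand tamper standing upright, 0.45 kg or so: round flat steel foot 60 mm in diameter and 14 mm thick, steel neck 22 mm in diameter up to 46 mm, then a square dark wooden handle 26 x 26 mm (sides along the tamper's x and y) from 46 to 128 mm, steel button on top up to 130 mm. Origin: centre of the foot's flat underside, z up along the handle
- tamper_grip (a point): Point on the tamper's axis 95 mm above the underside of its foot, in the upper part of the handle: the height to grip
- rest: Round cork rest fixed to the counter, 110 mm in diameter, 10 mm thick, flat top. Origin: centre of its underside; the tamper stands on it at the start, up to 10 mm from its centre
- soap: Green soap bottle, 60 mm in diameter, 180 mm high, loose bystander. Origin: centre of its underside
- mug: White mug, 80 mm in diameter, 90 mm high, one handle, loose bystander. Origin: centre of its underside
- tin: Tin can with a red label, 72 mm in diameter, 95 mm high, loose bystander. Origin: centre of its underside

How it is judged:
On the way, in this order (a step that is already met when the one before it is completed fails the run):
1. the tamper is lifted clear of its rest (40 mm or more) (height (world z) of tamper above 0.05 m and contact force between tamper and the fingers above 1 N), for 0.1 s.
2. plate stopped under the tamper: 12 to 30 N on it for 0.6 s, standing still, plate within 0.035 rad of level, tamper within 0.06 rad of upright and 15 mm of the plate's middle (contact force between tamper and press_plate between 12 and 30 N and value of joint plate_slide above 0.015 m and velocity of joint plate_slide below 0.002 m/s and angle between press_plate's own z axis and vertical below 0.035 rad and angle between tamper's own z axis and vertical below 0.06 rad and horizontal distance between tamper and plate_top below 0.015 m), for 0.6 s.
At the end, for the whole second after the job is handed in: the plate stays pushed down (more than 15 mm) and within 0.035 rad of level; the tamper stands upright (within 0.05 rad), released and still, wholly on its rest (centres within 25 mm) (value of joint plate_slide above 0.015 m and angle between press_plate's own z axis and vertical below 0.035 rad and horizontal distance between tamper and rest below 0.025 m and z of tamper in the frame of rest between 0.007 and 0.013 m and angle between tamper's own z axis and vertical below 0.05 rad and linear speed of tamper below 0.01 m/s); the robot touches nothing.
It fails at once if the tamper presses the plate with more than 32 N (contact force between tamper and press_plate above 32 N).
It fails at once if the fingers push on the plate (contact force between the fingers and press_plate above 1 N).
It fails at once if the plate is cocked by more than 0.15 rad (angle between press_plate's own z axis and vertical above 0.15 rad).
It fails at once if the soap, mug or tin is moved by more than 20 mm (distance of any of soap, mug, tin from where it was at the start of the episode above 0.02 m).
It also fails if it takes over 59 s, if anything falls off the work surface, if the arm or the gripper's body presses on something with over 40 N, if the wrist force passes 120 N, or if a joint passes its speed limit or range.

## Robot

A 7-joint arm with a two-finger parallel gripper is mounted at the origin on the work surface. World frame = base frame: x ahead of the robot, y to its left, z up, the work surface at z = 0. Lengths are in m, angles in rad, forces in N, time in s.
With the tool pointing down it reaches from about 0.425 to 0.925 m from the base axis. Payload 6.8 kg.
Tool frame: the origin (TCP) lies on the centre line of the jaws, within the pads' length; the fingertips stand 8 mm ahead of it and the grasp point (between the pads) lies 11 mm behind it (bot.tips_ahead is the distance from the TCP to the fingertips, in m); z points along the fingers, y is the line along which they close (so a half turn about z gives the same grasp; the last joint's range is limited). The gripper opens to 85 mm and grips with 20 to 120 N. Pads are 22 mm wide; open, the fingers measure 114 mm over their backs; the gripper's body (76 mm by 85 mm) begins 54 mm behind the grasp point. The pads swing forward as they close: fully open they stand 13 mm farther back than shut.
Start: joints at [-1.349, 0.477, 0.022, 1.555, -0.011, 1.109, -0.083], TCP at [0.219, 0.639, 0.239] pointing down, gripper open.
Joint ranges: [-2.96, 2.96], [-0.34, 2.1], [-1.41, 1.46], [0.24, 2.44], [-1.37, 4.51], [0.17, 1.92], [-2.96, 2.96]. Speed limits (rad/s): [2.39, 2.39, 3.14, 3.14, 3.14, 3.14, 3.14].

## Interface

Orientations are given as a unit quaternion [w, x, y, z].
In Python, from station import bot gives the robot as it stands.
- The arm moves only by the tool send_rows, never from a script. Its argument "deltas" is text: rows parted by semicolons, each of 4 numbers parted by spaces: the shift along the tool's x, y, z in m, then the turn about the tool's z in degrees. In form: x y z spin; .... A call has 1 to 5 rows; each row is the pose to reach, as a shift and turn from the pose commanded when the call began, along the tool's axes at that moment; what a row does not reach only later rows make up. A row lasts 1/10 s, in which the tool goes at most 50 mm and 8.59 degrees, less where a joint would pass 70% of its speed; a pose out of reach is approached as far as the arm can. A call with a gripper value outside its range is refused whole. "claw" is the opening, from 0 (shut) to 1 (fully open), set as the call begins (left out, the last holds). The fingers move at their own pace and stop on an object; "force" is the grip in N (left out, the last holds). Time passes only in rows, so rows that repeat a pose let the fingers close. It gives the time, the measured TCP pose, the force, the opening and the grip force at its end, in the units of the state.
- bot.get_obs(): the state, without advancing time (a new reading comes with each control period).
- bot.read_camera(name): name is "scene" or "top" or "wrist"; returns a dict with "img" (420x560x3 uint8, red, green, blue), "depth" (420x560 float32, m along the optical axis (not along the pixel's ray), 0 where there is no reading), "fx", "fy", "cx", "cy" (pixels), "camera_from_world" (4x4, takes a point from world to camera coordinates). Camera axes: x right, y up, looking along -z (the intrinsics and any distortion apply to the point x, -y, -z); pixel columns grow to the right and rows downward; lengths in m; the calibration is good to about 2 mm. A picture is of the moment at which its call begins.
- bot.hand_in(): hands the job in; it is judged then, once.
Trained networks look in a picture, given as the dict that the camera call returned (one of the last four; its "shot" number tells which), for a name from the list of things; names that differ only in an ending like _2 or _b are one class to them, and where a whole thing is asked for, a point or a joint stands for the part that bears it (a point fixed in the world has none). Each returns a list of dicts, best first, with "confidence" (0 to 1); they miss things now and then, are a little off and sometimes report something else, mostly with a low value. They report only what shows in the picture. A call takes as long as a camera call.
- bot.masks_of(picture, query): "mask" (420x560 bool, what is visible of it).
- bot.landmark_of(picture, query): "xyz" ([x, y, z] in m, in world coordinates, good to about 4 mm: a listed point, or the origin of a listed thing).
The state is a dict: "t": time; "q": joint angles; "joint_vel": joint speeds; "joint_torque": joint torques, N m; "eef_pos": TCP position; "tool_rot": TCP orientation; "contact_force": force on the tool from outside, world axes, zero at the start; "torque": the same for the moment, N m; "gripper_width": opening from 0.0 (shut) to 1.0 (fully open); "grasp_force": force on a finger pad.
Only numpy, scipy, OpenCV 4.12 (cv2) and the standard library are available. Lean on these libraries where they do the work, as an engineer would, in place of code of your own. Each camera call takes 0.05 s, during which the arm holds its last target. There are 200 camera calls.

## Working session

There is one attempt and no reset: what is moved stays moved. The work goes in short steps, Python scripts to look and compute and a tool call to move; the robot and the scene stay as the last step left them, time stands still between calls to the robot, and variables do not carry over. Pictures are saved under pics/ and viewed, at most 10 in all, crops included, and the job is handed in when it is done.

Besides the shell and the picture viewer there is one more tool, called after "Emit:" as a command line: name --argument value ..., lists and objects as JSON in quotes. send_rows: Moves the arm, as the interface text tells. Its arguments: {"type":"object","properties":{"deltas":{"type":"string"},"claw":{"type":"number"},"force":{"type":"number"}},"required":["deltas"]}

```bash
mkdir -p pics; cat > h.py <<'E'
import numpy as np, cv2
from station import bot
def pts(p,mask=None):
    d=p["depth"]; v,u=np.nonzero((d>0) if mask is None else (mask&(d>0)))
    z=d[v,u]; c=np.stack([(u-p["cx"])/p["fx"]*z,-(v-p["cy"])/p["fy"]*z,-z,np.ones_like(z)])
    return (np.linalg.inv(p["camera_from_world"])@c)[:3].T,u,v
def save(p,n): cv2.imwrite("pics/%s.png"%n,p["img"][:,:,::-1])
E
python3 - <<'E'
from h import *
o=bot.get_obs(); print({k:np.round(v,3) for k,v in o.items()})
for c in("top","scene"):
    p=bot.read_camera(c); save(p,c+"0"); print(c)
    for n in("caddy","plate_top","tamper","tamper_grip","rest","soap","mug","tin"):
        for l in bot.landmark_of(p,n)[:1]: print(n,np.round(l["xyz"],4),round(l["confidence"],2))
    for n in("press_plate","tamper"):
        for m in bot.masks_of(p,n)[:1]:
            P,u,v=pts(p,m["mask"]); print(n,len(P),np.median(P,0).round(4),P.min(0).round(3),P.max(0).round(3))
            if n=="press_plate":
                A=np.c_[P[:,:2],np.ones(len(P))]; k=np.abs(P[:,2]-np.median(P[:,2]))<.012
                print("plane",np.linalg.lstsq(A[k],P[k,2],rcond=None)[0].round(4))
            else:
                T=P[P[:,2]>.11]; print("tamper top",T.mean(0).round(4),cv2.minAreaRect((T[:,:2]*1000).astype(np.float32)))
E
```

```text
{'t': np.float64(0.0), 'q': array([-1.349,  0.478,  0.022,  1.556, -0.012,  1.109, -0.083]), 'joint_vel': array([ 0.   ,  0.001, -0.   , -0.001,  0.   ,  0.001,  0.   ]), 'joint_torque': array([ 1.0000e-03, -5.9647e+01,  1.6090e+00, -2.8119e+01,  1.3000e-02,
        9.0000e-03, -0.0000e+00]), 'eef_pos': array([0.218, 0.638, 0.238]), 'tool_rot': array([-0.   ,  0.164,  0.986, -0.001]), 'contact_force': array([0.315, 0.328, 0.113]), 'torque': array([ 0.038, -0.011, -0.013]), 'grasp_force': np.float64(0.0), 'gripper_width': np.float64(0.999)}
top
caddy [ 0.6002 -0.2204  0.0016] 0.94
plate_top [ 0.6006 -0.2227  0.1217] 0.97
tamper [0.5613 0.1978 0.0076] 0.57
tamper_grip [0.5581 0.1973 0.1043] 0.56
rest [ 0.5571  0.1922 -0.0011] 0.8
mug [ 4.673e-01 -4.162e-01 -3.000e-04] 0.75
tin [0.3815 0.0155 0.0014] 0.6
press_plate 2879 [ 0.5966 -0.2229  0.1216] [ 0.501 -0.309 -0.003] [ 0.698 -0.138  0.133]
plane [-0.0169 -0.0352  0.1238]
tamper 347 [0.5513 0.1919 0.027 ] [0.529 0.168 0.005] [0.596 0.232 0.147]
tamper top [0.5566 0.1964 0.1358] ((557.7315673828125, 197.67724609375), (26.109691619873047, 25.336488723754883), 7.482553482055664)
scene
caddy [ 0.6016 -0.2239  0.001 ] 0.59
plate_top [ 0.5978 -0.2223  0.1245] 0.65
tamper [0.5614 0.1947 0.008 ] 0.86
tamper_grip [0.5614 0.1958 0.103 ] 0.94
rest [0.5559 0.197  0.0027] 0.88
soap [ 0.4849  0.4242 -0.0023] 0.94
mug [ 0.4715 -0.4139  0.003 ] 0.79
tin [ 0.377   0.0141 -0.0009] 0.72
press_plate 2923 [ 0.6047 -0.2203  0.1211] [ 0.502 -0.311  0.105] [ 0.697 -0.132  0.145]
plane [-0.0137 -0.0343  0.1217]
tamper 2938 [ 0.6042 -0.2205  0.1211] [ 0.501 -0.304  0.105] [ 0.693 -0.136  0.141]
tamper top [ 0.6019 -0.2202  0.1212] ((594.318359375, -218.6410369873047), (160.71035766601562, 178.345458984375), 80.60594940185547)
```

```bash
python3 -c "
import cv2,numpy as np
a=cv2.imread('pics/top0.png');b=cv2.imread('pics/scene0.png')
cv2.imwrite('pics/both.png',cv2.resize(np.vstack([a,b]),(400,600)) if 0 else cv2.resize(np.hstack([a,b]),(800,300)))"
```

```text
(no output)
```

View pics/both.png

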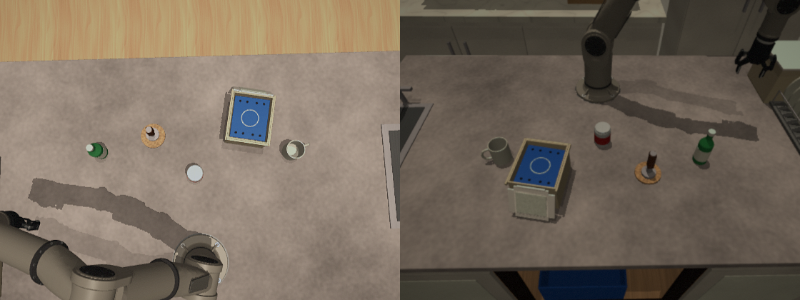

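The views show the tamper on its cork rest at about (152,133) in the left (top) half. The caddy is at (250,117), with nothing between the arm and the tamper except the soap off to the side at (95,150). I'm moving above the tamper for a closer look.

Emit:
send_rows --deltas "-0.037 -0.025 0 0; -0.074 -0.05 0 0; -0.111 -0.075 0 0; -0.148 -0.1 0 0; -0.185 -0.125 0 0" --claw 1

```text
t: 1.6
eef_pos: [0.3541, 0.4589, 0.2395]
tool_rot: [0.0, 0.164, 0.986, 0.0]
contact_force: [0.6, 0.3, -0.1]
gripper_width: 1.0
grasp_force: 0.0
```

Emit:
send_rows --deltas "-0.037 -0.025 0 0; -0.074 -0.05 0 0; -0.111 -0.075 0 0; -0.148 -0.1 0 0; -0.185 -0.125 0 0"

```text
t: 2.1
eef_pos: [0.4886, 0.2807, 0.2396]
tool_rot: [0.0, 0.164, 0.986, 0.0]
contact_force: [0.2, 0.9, -0.3]
gripper_width: 1.002
grasp_force: 0.0
```

Emit:
send_rows --deltas "-0.02 -0.01 0 -8; -0.04 -0.025 0 -16; -0.06 -0.04 0 -24; -0.06 -0.04 0 -26; -0.06 -0.04 0 -26"

```text
t: 2.6
eef_pos: [0.532, 0.2241, 0.2394]
tool_rot: [0.0, -0.061, 0.998, 0.0]
contact_force: [0.1, 0.6, -0.3]
gripper_width: 1.001
grasp_force: 0.0
```

```bash
cat > look.py <<'E'
from h import *
import sys
from scipy.spatial.transform import Rotation as R
p=bot.read_camera("wrist"); save(p,sys.argv[1])
o=bot.get_obs(); print(o["t"],o["eef_pos"].round(4),np.round(o["tool_rot"],4),np.round(o["contact_force"],2))
M=R.from_quat(np.r_[o["tool_rot"][1:],o["tool_rot"][0]]).as_matrix(); print("tool y deg",np.degrees(np.arctan2(M[1,1],M[0,1])))
for n in ("tamper","tamper_grip","rest"):
    for l in bot.landmark_of(p,n)[:1]: print(n,np.round(l["xyz"],4),round(l["confidence"],2))
P,u,v=pts(p)
k=(P[:,2]>.10)&(P[:,2]<.16)&(np.hypot(P[:,0]-.558,P[:,1]-.196)<.04)
T=P[k]
if len(T):
    print(len(T),T.mean(0).round(4),T[:,2].max(),cv2.minAreaRect((T[:,:2]*1000).astype(np.float32)))
    T=T[T[:,2]>.132]; print(len(T),T.mean(0).round(4),cv2.minAreaRect((T[:,:2]*1000).astype(np.float32)))
E
python3 look.py w1
```

```text
2.65 [0.5315 0.225  0.2393] [-0.000e+00 -6.120e-02  9.981e-01  2.000e-04] [-0.31  0.31  0.16]
tool y deg 97.02062235007797
tamper [0.5561 0.1963 0.014 ] 0.91
tamper_grip [0.5593 0.1999 0.1033] 0.81
1748 [0.555 0.199 0.132] 0.14120906965946095 ((559.1594848632812, 198.34474182128906), (26.03883171081543, 26.317535400390625), 6.0309858322143555)
1242 [0.5578 0.1988 0.1383] ((559.1915893554688, 198.24710083007812), (26.020601272583008, 26.1754093170166), 5.82525634765625)
```

View pics/w1.png

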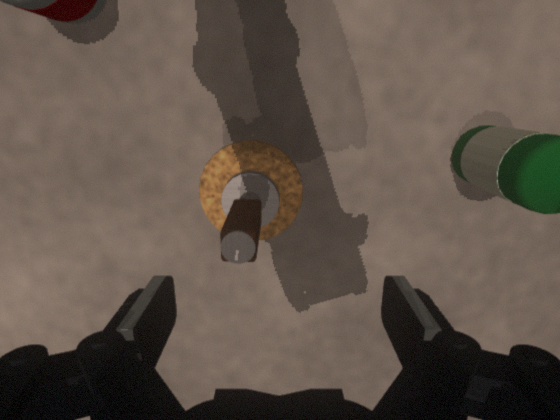

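The tamper's button shows at pixel (240,247), clear of both fingers, with its sides at about 6° yaw. I'll centre over it and then go down.

Emit:
send_rows --deltas "-0.012 -0.015 0 0.5; -0.023 -0.03 0 1; -0.023 -0.03 0.02 1; -0.023 -0.03 0.05 1; -0.023 -0.03 0.05 1"

```text
t: 3.3
eef_pos: [0.5567, 0.1956, 0.1858]
tool_rot: [-0.003, -0.052, 0.999, -0.002]
contact_force: [-0.3, 0.9, 0.3]
gripper_width: 0.998
grasp_force: 0.0
```

```bash
python3 look.py w2
```

```text
3.35 [0.5576 0.1963 0.1878] [-0.0018 -0.0524  0.9986 -0.0011] [-0.78 -0.63 -0.05]
tool y deg 96.00461830570134
tamper [0.5575 0.2006 0.0155] 0.73
tamper_grip [0.5551 0.2005 0.1078] 0.73
2743 [0.5552 0.1979 0.1329] 0.14122127242154356 ((559.4534912109375, 198.47836303710938), (26.33295440673828, 25.956634521484375), 5.809179782867432)
2040 [0.558  0.1982 0.1383] ((559.6185302734375, 198.50643920898438), (26.010923385620117, 25.84419822692871), 5.423983573913574)
```

Emit:
send_rows --deltas "-0.001 0.001 0.03 0; -0.001 0.001 0.06 0; -0.001 0.001 0.085 0; -0.001 0.001 0.095 0; -0.001 0.001 0.095 0"

```text
t: 4.0
eef_pos: [0.5589, 0.1991, 0.0941]
tool_rot: [-0.0, -0.053, 0.999, -0.0]
contact_force: [-0.6, 0.5, 0.5]
gripper_width: 1.0
grasp_force: 0.0
```

Emit:
send_rows --deltas "0 0 0 0; 0 0 0 0; 0 0 0 0; 0 0 0 0; 0 0 0 0" --claw 0 --force 80

```text
t: 4.5
eef_pos: [0.5595, 0.1989, 0.0952]
tool_rot: [0.001, -0.053, 0.999, 0.0]
contact_force: [-0.4, -1.6, 5.6]
gripper_width: 0.294
grasp_force: 78.8
```

Emit:
send_rows --deltas "0 0 0 0; 0 0 0 0; 0 0 0 0; 0 0 0 0; 0 0 0 0"

```text
t: 5.0
eef_pos: [0.5595, 0.1989, 0.0951]
tool_rot: [0.001, -0.053, 0.999, 0.0]
contact_force: [-0.6, -2.7, 5.8]
gripper_width: 0.295
grasp_force: 78.8
```

Emit:
send_rows --deltas "0 0 -0.02 0; 0 0 -0.05 0; 0 0 -0.09 0; 0 0 -0.13 0; 0 0 -0.16 0"

```text
t: 5.5
eef_pos: [0.5586, 0.1992, 0.2558]
tool_rot: [-0.0, -0.053, 0.999, 0.0]
contact_force: [1.0, 1.0, -4.9]
gripper_width: 0.298
grasp_force: 79.9
```

```bash
cat > ring.py <<'E'
from h import *
import sys
def ring(cam,c0=(.6,-.222)):
    p=bot.read_camera(cam); P,u,v=pts(p); C=p["img"][v,u].astype(int)
    near=(np.hypot(P[:,0]-c0[0],P[:,1]-c0[1])<.06)&(P[:,2]>.07)&(P[:,2]<.145)
    w=near&(C.min(1)>90)&(C.max(1)-C.min(1)<60)
    E=P[w]
    if len(E)<10: print(cam,"few",len(E)); return p
    for _ in range(4):
        s=np.linalg.lstsq(np.c_[2*E[:,:2],np.ones(len(E))],(E[:,:2]**2).sum(1),rcond=None)[0]
        r=np.sqrt(s[2]+s[0]**2+s[1]**2); d=np.abs(np.hypot(*(E[:,:2]-s[:2]).T)-r); E=E[d<max(.003,2*d.std())]
    print(cam,"ring",s[:2].round(4),"r",r.round(4),len(E))
    b=(C[:,2]>C[:,0]+30)&(np.abs(P[:,0]-c0[0])<.085)&(np.abs(P[:,1]-c0[1])<.07)&(P[:,2]>.07)&(P[:,2]<.145); B=P[b]
    for _ in range(3):
        k=np.linalg.lstsq(np.c_[B[:,:2]-s[:2],np.ones(len(B))],B[:,2],rcond=None)[0]; e=B[:,2]-np.c_[B[:,:2]-s[:2],np.ones(len(B))]@k; B=B[np.abs(e)<.004]
    print("plate slopes,z",k.round(4),len(B)); return p
if __name__=="__main__":
    for c in sys.argv[1:]: ring(c)
    o=bot.get_obs(); print(o["t"],o["eef_pos"].round(4),np.round(o["tool_rot"],4),np.round(o["contact_force"],2))
E
python3 ring.py top scene
```

```text
top ring [ 0.6001 -0.2232] r 0.0356 129
plate slopes,z [-0.0188 -0.0369  0.1216] 1906
scene ring [ 0.6003 -0.2205] r 0.0354 69
plate slopes,z [-0.0161 -0.0345  0.1211] 2504
5.6 [0.5608 0.2    0.2581] [ 0.0033 -0.0532  0.9986  0.0015] [ 0.41  0.87 -5.51]
```

Emit:
send_rows --deltas "0 -0.03 0 0; 0 -0.075 0 0; 0 -0.12 0 0; 0 -0.165 0 0; 0 -0.21 0 0" --force 110

```text
t: 6.1
eef_pos: [0.5795, -0.0113, 0.2515]
tool_rot: [-0.002, -0.053, 0.999, -0.0]
contact_force: [1.2, -0.2, -5.0]
gripper_width: 0.285
grasp_force: 108.9
```

Emit:
send_rows --deltas "0 -0.045 0 0; 0 -0.09 0 0; 0 -0.135 0 0; 0.001 -0.175 0 0; 0.003 -0.205 0 0"

```text
t: 6.6
eef_pos: [0.5982, -0.2168, 0.2512]
tool_rot: [-0.002, -0.052, 0.999, -0.0]
contact_force: [0.6, -0.5, -5.0]
gripper_width: 0.291
grasp_force: 109.2
```

Emit:
send_rows --deltas "0 -0.008 0 0; 0 -0.008 0.01 0; 0 -0.008 0.025 0; 0 -0.008 0.025 0; 0 -0.008 0.025 0"

```text
t: 7.1
eef_pos: [0.6006, -0.2196, 0.2278]
tool_rot: [-0.001, -0.054, 0.999, 0.001]
contact_force: [0.6, -0.1, -4.8]
gripper_width: 0.29
grasp_force: 109.3
```

```bash
python3 - <<'E'
from h import *
from scipy.spatial.transform import Rotation as R
o=bot.get_obs(); print(o["t"],o["eef_pos"].round(4),np.round(o["tool_rot"],4),np.round(o["contact_force"],2),np.round(o["torque"],3),o["grasp_force"])
ims=[]
for c in("scene","wrist"):
    p=bot.read_camera(c); ims.append(p["img"][:,:,::-1])
    for n in("tamper","tamper_grip","plate_top"):
        for l in bot.landmark_of(p,n)[:1]: print(c,n,np.round(l["xyz"],4),round(l["confidence"],2))
cv2.imwrite("pics/over.png",cv2.resize(np.hstack(ims),(800,300)))
E
```

```text
7.1 [ 0.6006 -0.2196  0.2278] [-1.200e-03 -5.450e-02  9.985e-01  8.000e-04] [ 0.57 -0.15 -4.78] [-0.05  -0.028  0.048] 109.34665560722351
scene tamper [ 0.6025 -0.2245  0.1356] 0.76
scene tamper_grip [ 0.6027 -0.2211  0.2347] 0.64
scene plate_top [ 0.602  -0.2194  0.1202] 0.81
wrist tamper [ 0.5975 -0.2204  0.1469] 0.87
wrist tamper_grip [ 0.6015 -0.2206  0.2395] 0.94
```

View pics/over.png

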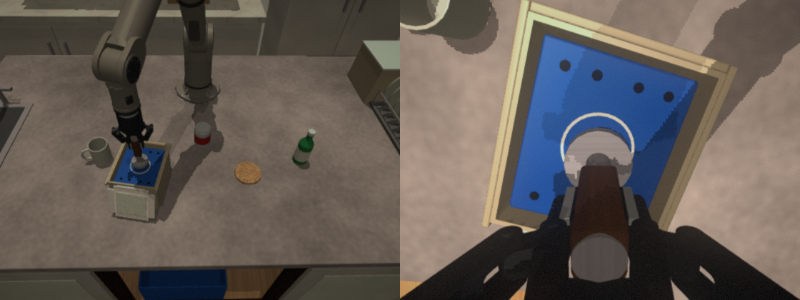

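The foot is over the ring, at pixel (598,150) against the ring at (598,145), and the tamper hangs straight. I'll lower it.

Emit:
send_rows --deltas "0 -0.002 0.005 0; 0 -0.002 0.01 0; 0 -0.002 0.014 0; 0 -0.002 0.017 0; 0 -0.002 0.018 0"

```text
t: 8.0
eef_pos: [0.6008, -0.2236, 0.2106]
tool_rot: [-0.0, -0.053, 0.999, 0.0]
contact_force: [-0.0, -0.2, -6.1]
gripper_width: 0.294
grasp_force: 109.7
```

Emit:
send_rows --deltas "0 0 0.001 0; 0 0 0.002 0; 0 0 0.003 0; 0 0 0.004 0; 0 0 0.005 0"

```text
t: 8.5
eef_pos: [0.6013, -0.2239, 0.2066]
tool_rot: [0.0, -0.053, 0.999, -0.0]
contact_force: [-0.4, -0.1, -1.8]
gripper_width: 0.288
grasp_force: 109.7
```

Emit:
send_rows --deltas "0 0 0.001 0; 0 0 0.002 0; 0 0 0.003 0; 0 0 0.004 0; 0 0 0.005 0"

```text
t: 9.0
eef_pos: [0.6012, -0.2239, 0.2014]
tool_rot: [0.0, -0.053, 0.999, -0.0]
contact_force: [-0.8, -1.5, -1.7]
gripper_width: 0.293
grasp_force: 109.9
```

Emit:
send_rows --deltas "0 0 0.001 0; 0 0 0.002 0; 0 0 0.003 0; 0 0 0.004 0; 0 0 0.005 0"

```text
t: 9.5
eef_pos: [0.6012, -0.2239, 0.1963]
tool_rot: [0.0, -0.053, 0.999, -0.0]
contact_force: [-0.5, -2.4, 0.6]
gripper_width: 0.287
grasp_force: 110.0
```

Emit:
send_rows --deltas "0 0 0.0007 0; 0 0 0.0014 0; 0 0 0.002 0; 0 0 0.0025 0; 0 0 0.003 0"

```text
t: 10.0
eef_pos: [0.6012, -0.2239, 0.1934]
tool_rot: [0.0, -0.053, 0.999, -0.0]
contact_force: [-1.2, -1.9, 0.4]
gripper_width: 0.288
grasp_force: 110.1
```

Emit:
send_rows --deltas "0 0 0.0005 0; 0 0 0.001 0; 0 0 0.0015 0; 0 0 0.002 0; 0 0 0.002 0"

```text
t: 10.5
eef_pos: [0.6012, -0.2239, 0.1912]
tool_rot: [0.0, -0.053, 0.999, -0.0]
contact_force: [0.1, -2.1, 0.1]
gripper_width: 0.294
grasp_force: 110.0
```

Emit:
send_rows --deltas "0 0 0.0005 0; 0 0 0.001 0; 0 0 0.0015 0; 0 0 0.002 0; 0 0 0.002 0"

```text
t: 11.0
eef_pos: [0.6011, -0.2238, 0.1892]
tool_rot: [0.0, -0.053, 0.999, -0.0]
contact_force: [-0.1, -1.8, -0.7]
gripper_width: 0.288
grasp_force: 110.0
```

```bash
python3 ring.py wrist
```

```text
wrist ring [ 0.5998 -0.224 ] r 0.0258 1706
plate slopes,z [-0.0049 -0.0091  0.1038] 33615
11.05 [ 0.6011 -0.2238  0.1892] [ 0.000e+00 -5.320e-02  9.986e-01 -1.000e-04] [ 0.71 -2.59  0.22]
```

The plate has levelled to about 0.01 rad under the foot, and the push is steady at about 5 N. I'll keep going in small steps.

Emit:
send_rows --deltas "0 0 0.0005 0; 0 0 0.001 0; 0 0 0.0015 0; 0 0 0.002 0; 0 0 0.002 0"

```text
t: 11.55
eef_pos: [0.6012, -0.2238, 0.1872]
tool_rot: [0.0, -0.053, 0.999, -0.0]
contact_force: [-0.1, -2.9, 0.8]
gripper_width: 0.291
grasp_force: 110.0
```

Emit:
send_rows --deltas "0 0 0.0005 0; 0 0 0.001 0; 0 0 0.0015 0; 0 0 0.0015 0"

```text
t: 11.95
eef_pos: [0.6011, -0.2238, 0.1857]
tool_rot: [0.0, -0.053, 0.999, -0.0]
contact_force: [1.1, -3.5, 0.3]
gripper_width: 0.289
grasp_force: 110.1
```

Emit:
send_rows --deltas "0 0 0.0005 0; 0 0 0.001 0; 0 0 0.0015 0; 0 0 0.002 0; 0 0 0.002 0"

```text
t: 12.45
eef_pos: [0.6011, -0.2238, 0.1837]
tool_rot: [0.0, -0.053, 0.999, -0.0]
contact_force: [0.6, -3.1, 0.6]
gripper_width: 0.288
grasp_force: 110.1
```

Emit:
send_rows --deltas "0 0 0.0005 0; 0 0 0.001 0; 0 0 0.0015 0; 0 0 0.002 0; 0 0 0.002 0"

```text
t: 12.95
eef_pos: [0.6012, -0.2239, 0.1825]
tool_rot: [0.0, -0.053, 0.999, 0.0]
contact_force: [-1.5, -2.5, 6.4]
gripper_width: 0.293
grasp_force: 111.2
```

Emit:
send_rows --deltas "0 0 0.0004 0; 0 0 0.0008 0; 0 0 0.001 0"

```text
t: 13.25
eef_pos: [0.6013, -0.2239, 0.1821]
tool_rot: [0.0, -0.053, 0.999, 0.0]
contact_force: [-2.9, -1.1, 11.3]
gripper_width: 0.289
grasp_force: 111.6
```

Emit:
send_rows --deltas "0 0 0.0003 0; 0 0 0.0005 0; 0 0 0.0005 0; 0 0 0.0005 0; 0 0 0.0005 0"

```text
t: 13.75
eef_pos: [0.6013, -0.2239, 0.1819]
tool_rot: [0.0, -0.053, 0.999, 0.0]
contact_force: [-2.6, -2.8, 11.4]
gripper_width: 0.291
grasp_force: 111.8
```

Emit:
send_rows --deltas "0 0 0 0; 0 0 0 0; 0 0 0 0; 0 0 0 0; 0 0 0 0"

```text
t: 14.25
eef_pos: [0.6013, -0.224, 0.1819]
tool_rot: [0.001, -0.053, 0.999, 0.0]
contact_force: [-3.0, -2.1, 11.7]
gripper_width: 0.291
grasp_force: 111.8
```

Emit:
send_rows --deltas "0 0 0 0; 0 0 0 0; 0 0 0 0; 0 0 0 0; 0 0 0 0"

```text
t: 14.75
eef_pos: [0.6013, -0.224, 0.1819]
tool_rot: [0.001, -0.053, 0.999, 0.0]
contact_force: [-3.1, -0.8, 11.2]
gripper_width: 0.288
grasp_force: 111.8
```

```bash
python3 ring.py wrist; python3 - <<'E'
from h import *
p=bot.read_camera("wrist"); save(p,"press"); print(np.round(bot.get_obs()["torque"],3))
E
```

```text
wrist ring [ 0.5994 -0.2242] r 0.0257 1752
plate slopes,z [-0.0046 -0.0077  0.0965] 33705
14.8 [ 0.6013 -0.224   0.1819] [ 5.000e-04 -5.300e-02  9.986e-01  1.000e-04] [-3.1  -1.79 11.57]
[-0.376  0.913 -0.013]
```

View pics/press.png

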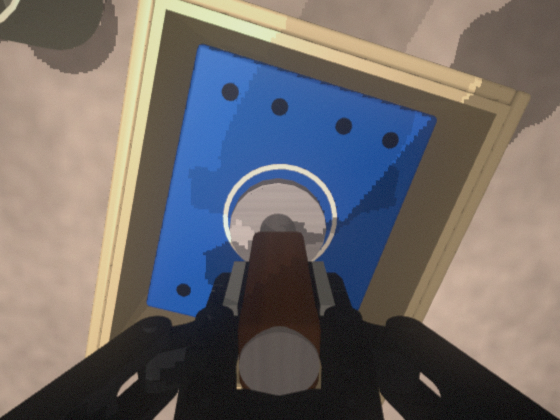

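The foot (pixels 230–328) sits inside the ring (223–337), the plate is level to about 0.009 rad, and it held about 16.7 N for over a second. I'll lift off slowly.

Emit:
send_rows --deltas "0 0 -0.001 0; 0 0 -0.002 0; 0 0 -0.004 0; 0 0 -0.008 0; 0 0 -0.015 0"

```text
t: 15.35
eef_pos: [0.6001, -0.2222, 0.1939]
tool_rot: [-0.002, -0.054, 0.999, 0.001]
contact_force: [-0.1, 0.2, -5.6]
gripper_width: 0.286
grasp_force: 109.5
```

Emit:
send_rows --deltas "0 0 -0.015 0; 0 0 -0.03 0; 0 0 -0.045 0; 0 0 -0.058 0; 0 0 -0.06 0"

```text
t: 15.85
eef_pos: [0.6023, -0.2243, 0.2582]
tool_rot: [0.002, -0.053, 0.999, -0.001]
contact_force: [0.2, 0.7, -5.8]
gripper_width: 0.29
grasp_force: 109.9
```

Emit:
send_rows --deltas "0 0.03 0 0; 0 0.075 0 0; 0 0.12 0 0; 0 0.165 0 0; 0 0.21 0 0"

```text
t: 16.35
eef_pos: [0.5781, -0.0133, 0.2552]
tool_rot: [-0.0, -0.053, 0.999, 0.0]
contact_force: [0.8, -0.1, -5.1]
gripper_width: 0.287
grasp_force: 109.9
```

```bash
python3 ring.py top; python3 - <<'E'
from h import *
p=bot.read_camera("top"); P,u,v=pts(p); C=p["img"][v,u].astype(int)
k=(np.hypot(P[:,0]-.557,P[:,1]-.195)<.09)&(P[:,2]<.03)&(C[:,0]-C[:,2]>50)
T=P[k]; print("rest",len(T),cv2.minEnclosingCircle((T[:,:2]*1000).astype(np.float32)),T.mean(0))
for l in bot.landmark_of(p,"rest")[:1]: print(l)
E
```

```text
top ring [ 0.6001 -0.2235] r 0.0356 112
plate slopes,z [-0.0044 -0.001   0.0978] 1816
16.4 [ 0.5775 -0.0023  0.2549] [-7.000e-04 -5.840e-02  9.983e-01  3.500e-03] [-1.85 10.76 -5.7 ]
rest 908 ((555.3941650390625, 196.5384521484375), 56.28532791137695) [0.55436943 0.19725873 0.0101077 ]
{'xyz': [0.5537, 0.1948, -0.0022], 'confidence': 0.62}
```

The plate stays down (about 27 mm) and level. Next I'll carry the tamper back to the rest.

Emit:
send_rows --deltas "0 0.045 0 0; 0 0.09 0 0; 0 0.135 0 0; 0 0.18 0 0; 0 0.2 0 0"

```text
t: 17.0
eef_pos: [0.5565, 0.1887, 0.2551]
tool_rot: [-0.0, -0.056, 0.998, 0.001]
contact_force: [0.9, -0.0, -5.7]
gripper_width: 0.292
grasp_force: 111.1
```

Emit:
send_rows --deltas "0 0.012 0 0; 0 0.013 0.03 0; 0 0.013 0.07 0; 0 0.013 0.11 0; 0 0.013 0.14 0"

```text
t: 17.5
eef_pos: [0.5559, 0.1939, 0.113]
tool_rot: [-0.001, -0.052, 0.999, -0.001]
contact_force: [-1.1, 0.4, -5.4]
gripper_width: 0.289
grasp_force: 110.9
```

Emit:
send_rows --deltas "0 0 0.003 0; 0 0 0.006 0; 0 0 0.009 0; 0 0 0.011 0; 0 0 0.012 0"

```text
t: 18.0
eef_pos: [0.5569, 0.1971, 0.1044]
tool_rot: [0.001, -0.053, 0.999, 0.0]
contact_force: [-0.4, 0.5, -5.3]
gripper_width: 0.29
grasp_force: 110.8
```

Emit:
send_rows --deltas "0 0 0.002 0; 0 0 0.004 0; 0 0 0.006 0; 0 0 0.007 0; 0 0 0.007 0"

```text
t: 18.5
eef_pos: [0.556, 0.1968, 0.096]
tool_rot: [-0.0, -0.053, 0.999, -0.0]
contact_force: [0.4, 0.2, -4.9]
gripper_width: 0.295
grasp_force: 110.8
```

Emit:
send_rows --deltas "0 0 0.0005 0; 0 0 0.001 0; 0 0 0.001 0; 0 0 0.001 0"

```text
t: 18.9
eef_pos: [0.5562, 0.1969, 0.0953]
tool_rot: [0.0, -0.053, 0.999, 0.0]
contact_force: [0.6, 0.3, -4.6]
gripper_width: 0.295
grasp_force: 111.5
```

Emit:
send_rows --deltas "0 0 0.0005 0; 0 0 0.0007 0; 0 0 0.0007 0; 0 0 0.0007 0"

```text
t: 19.3
eef_pos: [0.5564, 0.1969, 0.0953]
tool_rot: [0.0, -0.053, 0.999, 0.0]
contact_force: [-2.5, -1.6, 5.9]
gripper_width: 0.292
grasp_force: 112.6
```

It's seated, so I'll let go.

Emit:
send_rows --deltas "0 0 0 0; 0 0 0 0; 0 0 0 0; 0 0 0 0; 0 0 0 0" --claw 0.5 --force 20

```text
t: 19.8
eef_pos: [0.5562, 0.197, 0.0945]
tool_rot: [0.0, -0.053, 0.999, 0.0]
contact_force: [0.3, 0.7, 1.0]
gripper_width: 0.502
grasp_force: 0.0
```

Emit:
send_rows --deltas "0 0 0 0; 0 0 0 0; 0 0 0 0; 0 0 0 0; 0 0 0 0" --claw 1

```text
t: 20.3
eef_pos: [0.5562, 0.1969, 0.0946]
tool_rot: [0.0, -0.053, 0.999, 0.0]
contact_force: [0.2, -0.2, 0.1]
gripper_width: 1.001
grasp_force: 0.0
```

Emit:
send_rows --deltas "0 0 -0.02 0; 0 0 -0.05 0; 0 0 -0.09 0; 0 0 -0.13 0; 0 0 -0.16 0"

```text
t: 20.8
eef_pos: [0.5567, 0.197, 0.2573]
tool_rot: [0.001, -0.053, 0.999, 0.0]
contact_force: [0.8, 1.1, -0.1]
gripper_width: 0.998
grasp_force: 0.0
```

Emit:
send_rows --deltas "0.04 0 0 0; 0.08 0 0 0; 0.08 0 0 0; 0.08 0 0 0; 0.08 0 0 0"

```text
t: 21.3
eef_pos: [0.4775, 0.1885, 0.2549]
tool_rot: [0.001, -0.053, 0.999, 0.0]
contact_force: [0.9, -1.2, 0.1]
gripper_width: 1.004
grasp_force: 0.0
```

```bash
python3 look.py fin; python3 ring.py scene; python3 -c "
from h import *
save(bot.read_camera('scene'),'finscene')
a=cv2.imread('pics/fin.png');b=cv2.imread('pics/finscene.png');cv2.imwrite('pics/finb.png',cv2.resize(np.hstack([a,b]),(800,300)))"
```

```text
21.35 [0.4777 0.1885 0.2547] [ 4.000e-04 -5.300e-02  9.986e-01  1.000e-04] [ 0.12  0.54 -0.02]
tool y deg 96.07187294318616
tamper [0.5589 0.1955 0.0127] 0.87
tamper_grip [0.5544 0.197  0.1069] 0.64
1502 [0.5508 0.196  0.1304] 0.14082970500935302 ((556.04150390625, 196.3909454345703), (25.93387222290039, 25.866430282592773), 5.276983737945557)
966 [0.5544 0.1963 0.138 ] ((556.0386352539062, 196.53729248046875), (25.917808532714844, 25.466379165649414), 5.579955577850342)
scene ring [ 0.5997 -0.2212] r 0.0353 56
plate slopes,z [-0.0014 -0.0001  0.0975] 2141
21.55 [0.4772 0.1883 0.2544] [-1.000e-04 -5.300e-02  9.986e-01 -1.000e-04] [-0.42 -0.98  0.28]
```

View pics/finb.png

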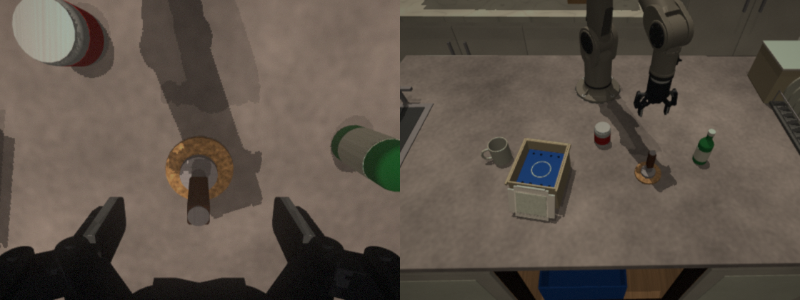

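The tamper stands upright in the middle of the cork rest (left (198,175), right (648,165)). The plate is down and level, the bystanders haven't moved, and the gripper is clear of everything.

```bash
python3 -c "
from station import bot
print(bot.hand_in())"
```

```text
the job is handed in; nothing more can be done
None
```

I pressed the plate to its stop and leaned on it level at about 17 N for over a second; it stayed down and level, the tamper is back upright on its cork rest, and the job is handed in (no verdict was returned).

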